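# Lid the balance and show its spirit level to the bench camera with an inspection mirror

## Task

The sample is on the balance: first put the round lid squarely onto the glass draft ring and let go of it. Then take up the inspection mirror and hold its head straight above the small round spirit level at the balance's rear corner, as far from the level as from the bench camera's lens, its glass angled so that the lens sees the level in the middle of the mirror. Finish with the gripper still holding the mirror steady in that view, and leave everything else where it stands.

Things in the scene. Friction and masses are not known exactly. Their poses are not given: they have to be found in the camera images.
- stone: Fixed dark granite stone 330 x 380 x 25 mm (place and yaw vary) carrying balance and camera, both fixed on it. Origin on the bench under its centre; x from the balance's front (display) to its rear, y to its left, z up. In these axes, mm: ring_top (30, -45, 145), level (113, -110, 88), lens (113, 90, 218). Balance: cream, 270 deep, 190 wide, deck 85 mm above the bench.
- ring_top (a point): Centre of the mouth of the glass draft ring standing on the balance: an upright glass tube, outer diameter 120 mm, inner 112 mm, 60 mm tall, its rim 145 mm above the bench. Axes as for stone.
- level (a point): Centre of the top of the balance's round spirit level (bull's-eye bubble level, 21 mm across in a black bezel of 26 mm), set in the deck's rear right corner, facing straight up, 88 mm above the bench. Axes as for stone.
- lens (a point): Centre of the front glass of the bench camera: a dark box 36 x 50 x 36 mm with short lens barrel on a steel post, left of the balance's rear. It lies 200 mm to the level's left (stone's y) and 130 mm higher; nothing of the camera is above 250 mm. It looks to the balance's right and 24 deg upward, at the space above the level; wide view. Axes as for stone.
- view_mid (a point): Point in the air half-way between level and lens. y points from level to lens (33 deg upward), x is the stone's x, z is square to both, up and to the right. A mirror equally far from level and lens shows the level to the lens when the line square to its glass goes through this point. Straight above the level, that place is 219 mm over it, 184 mm from this point along z.
- lid: The lid: a pale clear disc 126 mm across, 5 mm thick, beneath it a bevelled locating rim (106 mm across, 6 mm deep) that drops into the draft ring until the disc lies on the glass; on top a black upright knob 22 mm across, 37 mm tall. Origin: centre of the disc's underside, z up along the knob. Starts knob up on the bench at one side of the stone. About 0.16 kg.
- lid_knob (a point): Grip point on the lid's knob, on its axis: 26 mm above the disc's underside, 21 mm above its upper face, 16 mm below the knob's top. 32 mm above the bench at the start; 26 mm above ring_top when seated. z is up along the knob.
- rest: Fixed metal instrument rest, 130 x 56 mm, 51 mm tall, at the other side of the stone from the lid. Origin on the bench below mirror_grip's start, x as the mirror's. Two uprights, 45 mm behind and 55 mm ahead of the origin, each 8 mm thick and 44 mm wide, with open-topped slots 16 mm wide, floor 40 mm up; base plate 8 mm thick.
- mirror: The inspection mirror, about 0.14 kg, balanced some 25 mm from mirror_grip towards the head: round head 60 mm across, 4 mm thick, on a straight handle. Starts level in the slots of the rest, glass down, head free in front; lifts straight up. Origin at the centre of its head; handle to -x, the glass looks along -z.
- mirror_grip (a point): Middle of the mirror's handle (half-way up), a straight metal bar 120 mm long, 12 mm wide, 14 mm tall; 47 mm above the bench at the start, between the uprights of the rest. x points along the handle to the head, z away from the glass (up at the start).
- mirror_face (a point): Centre of the mirror's glass (55 mm across), 130 mm from mirror_grip along x and 3 mm lower. The glass looks along -z of these axes (down at the start); x and y lie in the glass, the handle goes off to -x.
- vial: The sample: amber jar 24 mm across, 38 mm tall, standing on the pan inside the draft ring. Leave it.
- weight: Steel knobbed weight, 28 mm across, 44 mm tall, on the stone at its left front. Leave it.
- beaker: Glass beaker, 70 mm across, 90 mm tall, at the far left of the bench. Leave it.
- jar: Amber jar, 64 mm across, 100 mm tall, at the far right of the bench. Leave it.
- reagent: Clear bottle, 76 mm across, 170 mm tall, on the left. Leave it.
- spatula: Steel lab scoop, 150 mm long, lying on the right. Leave it.
- boats: White tray 140 x 100 x 35 mm, on the right. Leave it.
Mind the look-alikes: they are no part of the job. What is shaped like the mirror but orange or turquoise is not meant.

How it is judged:
By the outcome, as a careful person would: the job done as asked, in the order asked, and still so for the second after the job is handed in, while the arm keeps its last pose, push and grip.
It also fails if it takes over 54 s, if anything falls off the work surface, if the arm or the gripper's body presses on something with over 40 N, if the wrist force passes 120 N, or if a joint passes its speed limit or range.

## Robot

A 6-joint arm with a two-finger parallel gripper is mounted at the origin on the work surface. World frame = base frame: x ahead of the robot, y to its left, z up, the work surface at z = 0. Lengths are in m, angles in rad, forces in N, time in s.
With the tool pointing down it reaches from about 0.275 to 0.725 m from the base axis. Payload 5.6 kg.
Tool frame: the origin (TCP) lies on the centre line of the jaws, within the pads' length; the fingertips stand arm.tip_reach ahead of it and the grasp point (between the pads) is the TCP (arm.tip_reach is the distance from the TCP to the fingertips, in m); z points along the fingers, y is the line along which they close (so a half turn about z gives the same grasp; the last joint's range is limited). The gripper opens to 85 mm and grips with 20 to 120 N. Pads are 22 mm wide; open, the fingers measure 114 mm over their backs; the gripper's body (76 mm by 85 mm) begins 54 mm behind the grasp point. The pads swing forward as they close: fully open they stand 13 mm farther back than shut.
Start: joints at [1.521, 0.255, 0.108, 0, -1.424, -0.285], TCP at [0.181, 0.519, 0.25] pointing down, gripper open.
Joint ranges: [-2.95, 2.95], [-1.21, 1.97], [-1.09, 1.5], [-2.87, 1.71], [-2.94, -0.07], [-3.05, 3.05]. Speed limits (rad/s): [2.57, 2.57, 3.14, 3.14, 3.14, 3.14].

## Interface

Orientations are given as a rotation vector (axis times angle).
In Python, from workcell import arm, cams, ticket gives the robot as it stands.
- The arm moves only by the shell command python3 -m creep 'ROWS' [FORCE]. ROWS is text: rows parted by semicolons, each of 5 numbers parted by spaces: the opening, from -1 (shut) to 1 (fully open), then the shift along the tool's x, y, z in mm, then the turn about the tool's z in rad. A call has 1 to 5 rows; each row is the pose to reach, as a shift and turn from the pose commanded when the call began, along the tool's axes at that moment; what a row does not reach only later rows make up. A row lasts 1/12 s, in which the tool goes at most 41.7 mm and 7.16 degrees, less where a joint would pass 70% of its speed; a pose out of reach is approached as far as the arm can. A call with a gripper value outside its range is refused whole. The fingers move at their own pace and stop on an object; FORCE is the grip in N (left out, the last holds). Time passes only in rows, so rows that repeat a pose let the fingers close. It gives the time, the measured TCP pose, the force, the opening and the grip force at its end, in the units of the state.
- arm.read_state(): the state, without advancing time (a new reading comes with each control period).
- cams.capture(name): name is "scene" or "top" or "wrist"; returns the picture (384x512x3 uint8, blue, green, red); there is no depth.
- cams.calibration(name): a dict with "intrinsics" (3x3 intrinsics, pixels), "k1" (the pictures are not rectified: a ray, as slopes to the right and down, at radius r is drawn at 1 + k1 r^2 times it, then the intrinsics apply), "T" (4x4, takes a point from camera to world coordinates); the wrist camera has in their place "T_tool_cam" (4x4, takes a point from camera to tool coordinates, whose origin is the TCP and whose axes are the flange's). Camera axes: x right, y down, z forward; pixel columns grow to the right and rows downward; lengths in m; the calibration is good to about 2 mm. A picture is of the moment at which its call begins: read the wrist's pose just before it. calibration takes no time and is no camera call.
- ticket.hand_in(): hands the job in; it is judged then, once.
The state is a dict: "clock": time; "joint_positions": joint angles; "qd": joint speeds; "tau": joint torques, N m; "tcp_pos": TCP position; "ee_rot": TCP orientation; "contact_force": force on the tool from outside, world axes, zero at the start; "torque": the same for the moment, N m; "finger_gap": finger opening in m; "finger_force": force on a finger pad.
Only numpy, scipy, OpenCV 4.12 (cv2) and the standard library are available. Lean on these libraries where they do the work, as an engineer would, in place of code of your own. Each camera call takes 0.05 s, during which the arm holds its last target. There are 200 camera calls.

## Working session

There is one attempt and no reset: what is moved stays moved. The work goes in short steps, Python scripts to look and compute and a shell command to move; the robot and the scene stay as the last step left them, time stands still between calls to the robot, and variables do not carry over. Pictures are saved under pics/ and viewed, at most 10 in all, crops included, and the job is handed in when it is done.

```bash
ls; mkdir -p pics
cat > h.py <<'E'
import numpy as np,cv2
from scipy.spatial.transform import Rotation as R
from workcell import arm,cams,ticket
def snap(n,f):
    s=arm.read_state(); im=cams.capture(n); cv2.imwrite('pics/'+f,im); return s,im
def camT(n,s=None):
    c=cams.calibration(n)
    if n!='wrist': return c,np.array(c['T'])
    T=np.eye(4);T[:3,:3]=R.from_rotvec(s['ee_rot']).as_matrix();T[:3,3]=s['tcp_pos']
    return c,T@np.array(c['T_tool_cam'])
def ray(n,px,s=None):
    c,T=camT(n,s);K=np.array(c['intrinsics'],float);k=c['k1']
    d=(np.array(px,float)-K[:2,2])/[K[0,0],K[1,1]];u=d.copy()
    for _ in range(20):u=d/(1+k*(u@u))
    return T[:3,3],T[:3,:3]@np.array([*u,1])
def onz(n,px,z,s=None):
    o,d=ray(n,px,s);return o+d*(z-o[2])/d[2]
def proj(n,P,s=None):
    c,T=camT(n,s);K=np.array(c['intrinsics'],float);p=np.linalg.inv(T)@[*P,1];u=p[:2]/p[2];u=u*(1+c['k1']*(u@u))
    return u*[K[0,0],K[1,1]]+K[:2,2]
E
python3 - <<'E'
from h import *
s,a=snap('scene','s0.png');_,b=snap('top','t0.png')
cv2.imwrite('pics/s0b.png',cv2.resize(a,(800,600)));cv2.imwrite('pics/t0b.png',cv2.resize(b,(800,600)))
print(s,arm.tip_reach);print(cams.calibration('top'));print(cams.calibration('scene')['T']);print(cams.calibration('wrist'))
E
```

```text
pics
{'clock': 0.0, 'joint_positions': array([ 1.52062746e+00,  2.55722952e-01,  1.06980699e-01, -4.99787198e-04,
       -1.42393083e+00, -2.84590401e-01]), 'qd': array([-7.20157847e-04, -6.42075833e-05,  2.22573554e-04, -6.44142973e-04,
       -7.07175082e-05, -1.05469845e-03]), 'tau': array([ 4.85266628e-04, -3.86630559e+01,  2.37938011e+01,  5.36482751e+00,
       -6.02974949e-03,  1.11332170e-06]), 'tcp_pos': array([0.18048564, 0.51902962, 0.24939521]), 'ee_rot': array([ 3.09577385e+00, -5.23180524e-01, -4.26168871e-04]), 'contact_force': array([-0.5536427 , -0.32289513,  0.6420531 ]), 'torque': array([ 0.0252633 , -0.02434963,  0.02133592]), 'finger_force': 0.0, 'finger_gap': 0.08545369570512877} 0.019
{'intrinsics': array([[374.06240434,   0.        , 253.46800555],
       [  0.        , 374.06240434, 187.55404756],
       [  0.        ,   0.        ,   1.        ]]), 'k1': -0.003427181560446313, 'T': array([[ 2.71522535e-02, -9.86658551e-01,  1.60523080e-01,
         2.74289439e-01],
       [-9.99631046e-01, -2.66832093e-02,  5.07726940e-03,
         6.22018648e-03],
       [-
[... 221 characters left out ...]
221016 -0.18115569  0.28182021 -0.41098463]
 [ 0.01775509 -0.81301526 -0.5819716   1.01535116]
 [ 0.          0.          0.          1.        ]]
{'intrinsics': array([[276.53409325,   0.        , 260.7785834 ],
       [  0.        , 276.53409325, 196.04056511],
       [  0.        ,   0.        ,   1.        ]]), 'k1': -0.03537935753865362, 'T_tool_cam': array([[ 1.35722219e-03, -9.60417610e-01, -2.78560895e-01,
         7.15122800e-02],
       [ 9.99999069e-01,  1.26363401e-03,  5.15523061e-04,
        -9.84630525e-05],
       [-1.43118404e-04, -2.78561335e-01,  9.60418431e-01,
        -1.23593205e-01],
       [ 0.00000000e+00,  0.00000000e+00,  0.00000000e+00,
         1.00000000e+00]])}
```

View pics/t0b.png

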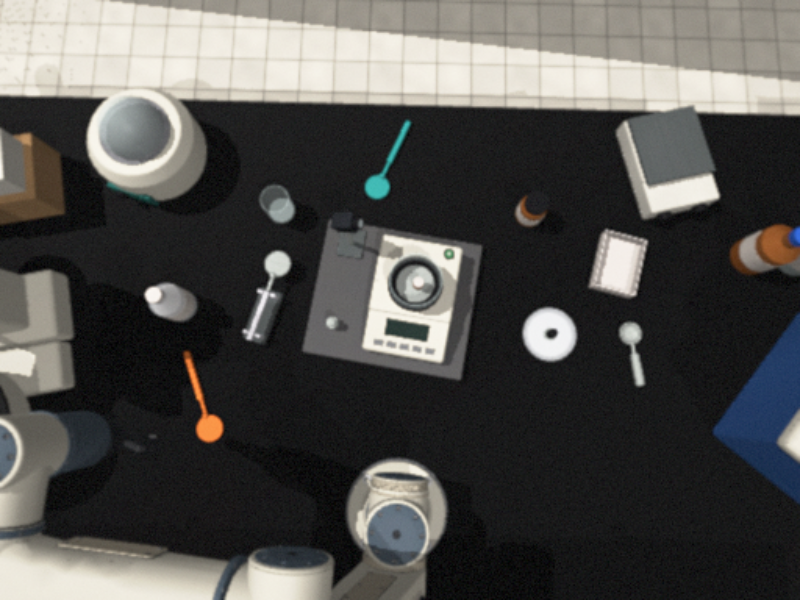

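View pics/s0b.png

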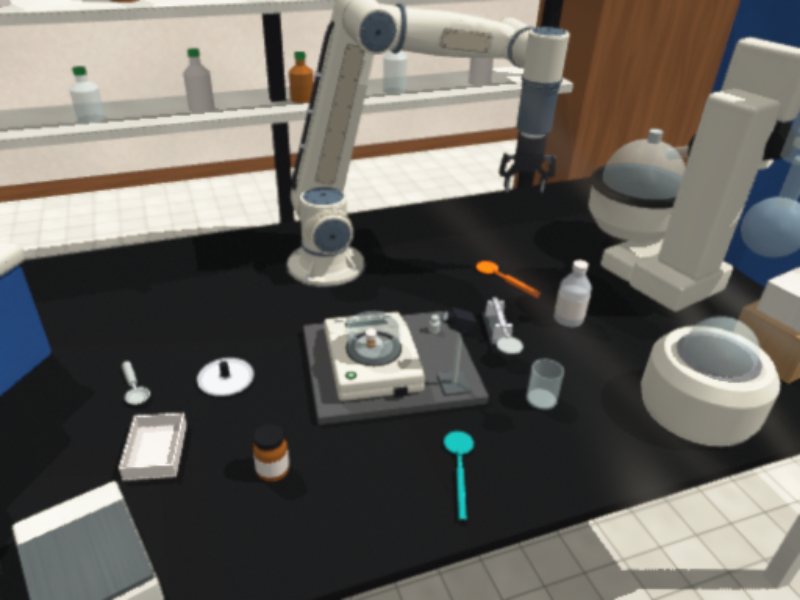

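Top view (at 800×600): the mirror lies on the metal rest, with its head at (278,264) and the rest at (263,313). Things that could be taken for it are the orange one (209,428), the turquoise one (377,187) and the spatula (630,333). The lid is at (550,334), the only white disc with a black knob; the ring is at (415,283), the green level at (448,254) and the camera at (347,222).

Run:
```python
from h import *
b=cv2.imread('pics/t0.png');f=.64
hsv=cv2.cvtColor(b,cv2.COLOR_BGR2HSV);g=b.max(2)
def roi(m,x0,y0,x1,y1):
    o=np.zeros_like(m);o[int(y0*f):int(y1*f),int(x0*f):int(x1*f)]=1;return (m.astype(np.uint8)*o)
def cen(m):
    M=cv2.moments(m,True);return np.array([M['m10'],M['m01']])/M['m00'],M['m00']
lid,n=cen(roi(g>110,510,290,590,375));(c,r)=cv2.minEnclosingCircle(cv2.findNonZero(roi(g>110,510,290,590,375)))
print('lid',lid,n,c,r,onz('top',c,.005))
k,n=cen(roi(g<80,538,320,565,346));print('knob',k,n,onz('top',k,.036))
lv,n=cen(roi((hsv[...,1]>70)&(hsv[...,0]>35)&(hsv[...,0]<90),435,243,462,266));print('lev',lv,n,onz('top',lv,.088))
h=roi(g>110,262,248,296,278);c,r=cv2.minEnclosingCircle(cv2.findNonZero(h));print('head',c,r,onz('top',c,.048))
st=roi(g>45,295,210,490,385);cn=max(cv2.findContours(st,0,2)[0],key=cv2.contourArea)
rc=cv2.minAreaRect(cn);ap=cv2.approxPolyDP(cv2.convexHull(cn),6,True)[:,0]
for p in ap:print(p/f,onz('top',p,.025))
crop=cv2.resize(b[int(200*f):int(400*f),int(220*f):int(500*f)],None,fx=4,fy=4,interpolation=cv2.INTER_CUBIC)
sc=cv2.imread('pics/s0.png')[180:240,290:350];sc=cv2.resize(sc,None,fx=8,fy=8)
cv2.imwrite('pics/c1.png',crop[:, :800]);print(crop.shape)
```

```text
lid [351.27821229 213.58100559] 895.0 (351.0, 214.0) 17.49295425415039 [ 0.41137669 -0.35462846  0.005     ]
knob [352.65384615 213.        ] 26.0 [ 0.41217753 -0.35274935  0.036     ]
lev [287.         162.14285714] 14.0 [ 0.58440009 -0.10532301  0.088     ]
head (177.0, 168.5) 8.500100135803223 [0.55870608 0.29836998 0.048     ]
[334.375 212.5  ] [0.69409021 0.1695328  0.025     ]
[481.25   245.3125] [ 0.62134128 -0.18988575  0.025     ]
[457.8125 379.6875] [ 0.29765772 -0.13640426  0.025     ]
[301.5625 350.    ] [0.35681868 0.23196574 0.025     ]
(512, 720, 3)
```

View pics/c1.png

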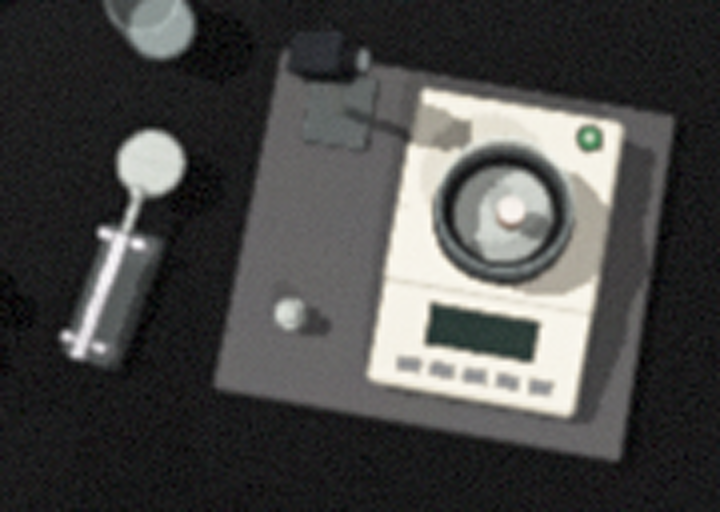

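The crop shows the plain steel mirror on the rest: head (151,163), handle to (82,350). It is neither orange nor turquoise, so this is the right one. Ring rim at (503,211), level at (589,138), camera box at (325,55) overlapping the stone's rear-left corner.

```bash
cat > st.py <<'E'
from h import *
q=lambda x,y:(x/4+140-.375,y/4+128-.375)
TR,BR,BL=[onz('top',q(*p),.025)[:2] for p in((673,117),(621,460),(214,387))]
ring=onz('top',q(503.5,211),.143);lev=onz('top',q(589.5,138.5),.088)
L=np.array([(165,-190),(-165,-190),(-165,190),(30,-45),(113,-110)])/1e3
W=np.array([TR,BR,BL,ring[:2],lev[:2]])
a=L-L.mean(0);b=W-W.mean(0)
yaw=np.arctan2((a[:,0]*b[:,1]-a[:,1]*b[:,0]).sum(),(a*b).sum())
Rz=np.array([[np.cos(yaw),-np.sin(yaw)],[np.sin(yaw),np.cos(yaw)]]);t=W.mean(0)-Rz@L.mean(0)
S=lambda x,y:Rz@np.array([x,y])/1e3+t
E
python3 - <<'E'
from st import *
print(yaw,t,1e3*(W-(L@Rz.T+t)))
for n,p in dict(ring=(30,-45),level=(113,-110),lens=(113,90)).items():print(n,S(*p))
hd=onz('top',q(151.5,163),.048);tl=onz('top',q(82,350),.052);nk=onz('top',q(137,195),.052)
d=hd-tl;d[2]=0;print(hd,tl,nk,np.linalg.norm(d),np.arctan2(d[1],d[0]),hd-d/np.linalg.norm(d)*.13)
E
```

```text
-0.1482925460230965 [0.48772954 0.02071956] [[-1.03161264  2.16299756]
 [ 2.7284749  -0.41222765]
 [ 2.84422163 -1.57980326]
 [-5.3086049   0.38819785]
 [ 0.767521   -0.5591645 ]]
ring [ 0.51075155 -0.02821905]
level [ 0.58323688 -0.10476888]
lens [0.61278681 0.09303608]
[0.55922859 0.29654552 0.048     ] [0.38397489 0.34827223 0.052     ] [0.52797423 0.3072362  0.052     ] 0.18272797789749612 -0.28700439986987486 [0.43454609 0.33334597 0.048     ]
```

```bash
cat > go.py <<'E'
import sys
from h import *
# go.py x y z [yaw of tool x]: shift in tool axes (mm) and turn (rad) from now
s=arm.read_state();M=R.from_rotvec(s['ee_rot']).as_matrix()
a=[float(v) for v in sys.argv[1:]];d=M.T@(np.array(a[:3])-s['tcp_pos'])*1e3
yaw=np.arctan2(M[1,0],M[0,0]);print('t%.2f'%s['clock'],'pos',np.round(s['tcp_pos'],4),'yaw %.3f q6 %.2f q1 %.2f'%(yaw,s['joint_positions'][5],s['joint_positions'][0]),'tilt',np.round(M[:2,2],3),'F',np.round(s['contact_force'],1),'gap %.4f ff %.0f'%(s['finger_gap'],s['finger_force']))
print('shift',np.round(d,1),'turn', np.round(-(a[3]-yaw),3) if len(a)>3 else '')
E
python3 go.py 0.49 -0.028 0.33 0;python3 go.py 0.412 -0.354 0.33
```

```text
t0.10 pos [0.1806 0.5191 0.2495] yaw -0.335 q6 -0.28 q1 1.52 tilt [-0.    -0.002] F [-0.1 -0.   0.6] gap 0.0852 ff 0
shift [472.1 415.1 -79.8] turn -0.335
t0.10 pos [0.1806 0.5191 0.2495] yaw -0.335 q6 -0.28 q1 1.52 tilt [-0.    -0.002] F [-0.1 -0.   0.6] gap 0.0852 ff 0
shift [505.6 748.6 -79.2] turn
```

```bash
R4='x'; python3 -m creep '1 30 26 -5 0;1 60 52 -10 0;1 90 78 -15 0;1 118 104 -20 0'; python3 -m creep '1 30 26 -5 0;1 60 52 -10 0;1 90 78 -15 0;1 118 104 -20 0'; python3 -m creep '1 30 26 -5 0;1 60 52 -10 0;1 90 78 -15 0;1 118 104 -20 0'; python3 -m creep '1 30 26 -5 0;1 60 52 -10 0;1 90 78 -15 0;1 118 104 -20 0;1 118 104 -20 0'
python3 - <<'E'
from h import *
s,a=snap('wrist','w1.png');cv2.imwrite('pics/w1b.png',cv2.resize(a,(768,576)))
np.save('w1.npy',np.r_[s['tcp_pos'],s['ee_rot']]);print(s['joint_positions'],s['tcp_pos'])
E
python3 go.py .412 -.354 .25
```

```text
clock: 0.43
tcp_pos: [0.2584, 0.3806, 0.27]
ee_rot: [3.097, -0.522, -0.0]
contact_force: [0.7, -0.1, 1.3]
finger_gap: 0.0855
finger_force: 0.0
clock: 0.77
tcp_pos: [0.3356, 0.2434, 0.2903]
ee_rot: [3.098, -0.523, -0.0]
contact_force: [1.4, 0.4, 0.2]
finger_gap: 0.0856
finger_force: 0.0
clock: 1.1
tcp_pos: [0.4129, 0.1065, 0.3104]
ee_rot: [-3.098, 0.523, 0.0]
contact_force: [1.7, 0.5, 0.3]
finger_gap: 0.085
finger_force: 0.0
clock: 1.52
tcp_pos: [0.4916, -0.0335, 0.3298]
ee_rot: [3.094, -0.532, -0.001]
contact_force: [-0.3, 1.1, -0.7]
finger_gap: 0.0853
finger_force: 0.0
[ 0.25187947  0.13018412  0.15038997  0.00174022 -1.59271784  0.97830913] [ 0.49159009 -0.03353865  0.32976146]
t1.57 pos [ 0.4906 -0.0313  0.3294] yaw -0.340 q6 0.97 q1 0.26 tilt [-0.002 -0.001] F [-0.7  0.9 -1. ] gap 0.0853 ff 0
shift [ 33.7 330.3  79.8] turn
```

View pics/w1b.png

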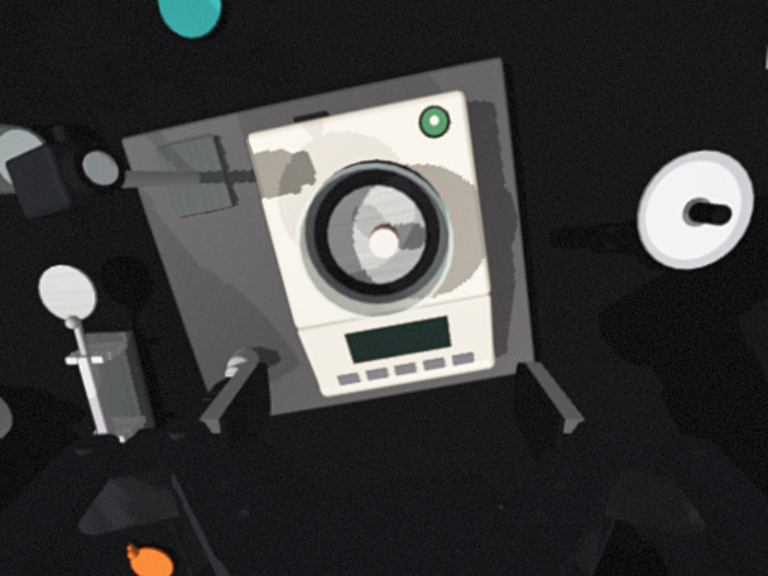

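The wrist view shows the ring around (376,233), the vial inside at (384,241), the level at (434,121), stone corner at (501,58), and the lid at (696,210). The balance's front panel seems to slope. I refine the ring and lid from this view.

```bash
cat > st2.py <<'E'
from st import *
v=np.load('w1.npy');s1=dict(tcp_pos=v[:3],ee_rot=v[3:])
w=lambda x,y:((x+.5)/1.5-.5,(y+.5)/1.5-.5)
E
python3 - <<'E'
from st2 import *
im=cv2.imread('pics/w1.png');hsv=cv2.cvtColor(im,cv2.COLOR_BGR2HSV)
m=((hsv[...,1]>70)&(hsv[...,0]>35)&(hsv[...,0]<90)).astype(np.uint8);m[:60]=0;m[110:]=0
M=cv2.moments(m,True);lv=np.array([M['m10'],M['m01']])/M['m00']
print('level',lv,M['m00'],onz('wrist',lv,.088,s1),'TR',onz('wrist',w(501,58),.025,s1), 'top said',TR)
g=im.max(2);m=(g>100).astype(np.uint8);m[:,:415]=0;m[:90]=0;m[190:]=0
e=cv2.fitEllipse(cv2.convexHull(max(cv2.findContours(m,0,1)[0],key=cv2.contourArea)));print('lid',e,onz('wrist',e[0],.005,s1))
big=cv2.resize(im,(768,576))
for (c,r,z,col) in((S(30,-45),.06,.145,(0,0,255)),(S(30,-45),.06,.085,(255,0,255)),(S(113,-110),.013,.088,(0,255,255)),((.412,-.354),.063,.005,(0,255,0))):
    P=np.array([proj('wrist',[c[0]+r*np.cos(t),c[1]+r*np.sin(t),z],s1) for t in np.arange(0,6.3,.1)])*1.5
    cv2.polylines(big,[P.astype(np.int32)],True,col,1)
for p in((-135,-140),(135,-140),(135,50),(-135,50)):
    cv2.circle(big,tuple((proj('wrist',[*S(*p),.085],s1)*1.5).astype(int)),3,(0,0,255),-1)
for p in((-165,-190),(165,-190),(165,190)):
    cv2.circle(big,tuple((proj('wrist',[*S(*p),.025],s1)*1.5).astype(int)),3,(0,255,0),-1)
cv2.imwrite('pics/w1o.png',big)
E
```

```text
level [254.60945709  80.73555166] 571.0 [ 0.60102761 -0.06475652  0.088     ] TR [ 0.62420196 -0.18979323  0.025     ] top said [ 0.62181459 -0.18941084]
lid ((463.30035400390625, 139.43539428710938), (71.0340347290039, 85.16109466552734), 41.63532638549805) [ 0.41648709 -0.35784611  0.005     ]
```

View pics/w1o.png

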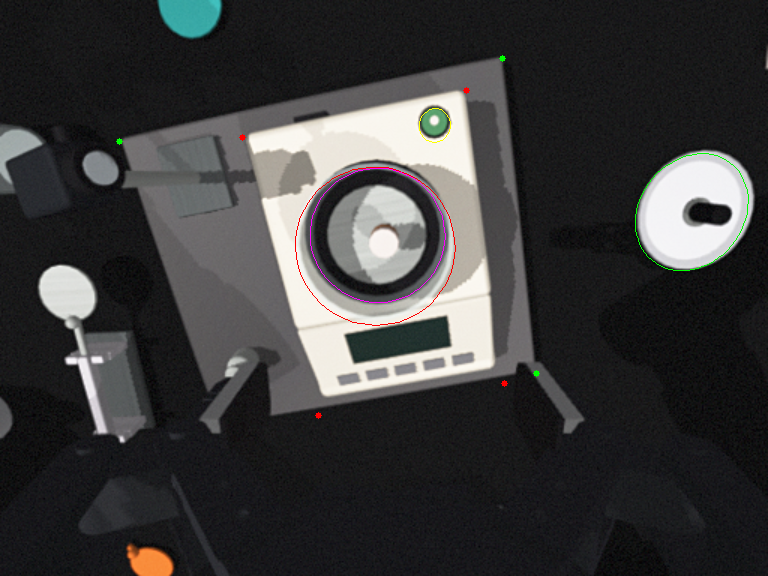

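The ring, level and corner overlays land within 1–3 mm, so the stone pose holds. The front panel falls steeply. Next I go to the lid.

```bash
python3 -m creep '1 4 36 15 0;1 8 73 30 0;1 12 110 45 0;1 16 147 62 0;1 19 175 74 0' >/dev/null; python3 -m creep '1 4 37 15 0;1 8 74 30 0;1 12 111 46 0;1 16 157 66 0;1 16 157 66 0'>/dev/null; python3 -m creep '1 0 0 0 0;1 0 0 0 0'
python3 - <<'E'
from h import *
s,im=snap('wrist','w2.png');hsv=cv2.cvtColor(im,cv2.COLOR_BGR2HSV)
m=(im.max(2)>100).astype(np.uint8);m=cv2.morphologyEx(m,cv2.MORPH_OPEN,np.ones((5,5)))
c=max(cv2.findContours(m,0,1)[0],key=cv2.contourArea);e=cv2.fitEllipse(cv2.convexHull(c));print(e,cv2.contourArea(c),onz('wrist',e[0],.0085,s))
k=((im.max(2)<70)).astype(np.uint8);mm=np.zeros_like(k);cv2.drawContours(mm,[cv2.convexHull(c)],-1,1,-1);k&=mm
c=max(cv2.findContours(k,0,1)[0],key=cv2.contourArea);(p,r)=cv2.minEnclosingCircle(c);print(p,r,cv2.boundingRect(c),onz('wrist',p,.03,s),s['tcp_pos'])
E
python3 go.py .413 -.356 .032
```

```text
clock: 2.57
tcp_pos: [0.4136, -0.3531, 0.1899]
ee_rot: [-3.097, 0.524, 0.002]
contact_force: [0.6, 0.3, 0.7]
finger_gap: 0.0858
finger_force: 0.0
((262.0096740722656, 176.6268768310547), (110.09052276611328, 112.51778411865234), 92.80034637451172) 9593.0 [ 0.41850448 -0.3562044   0.0085    ]
(262.0, 184.1458282470703) 12.510951042175293 (253, 172, 20, 25) [ 0.41528648 -0.35498957  0.03      ] [ 0.4136443  -0.35308185  0.18991039]
t2.62 pos [ 0.4142 -0.3527  0.1906] yaw -0.334 q6 1.65 q1 -0.42 tilt [0. 0.] F [0.1 0.5 0.1] gap 0.0855 ff 0
shift [-1.000e-01  3.500e+00  1.586e+02] turn
```

View pics/w2.png

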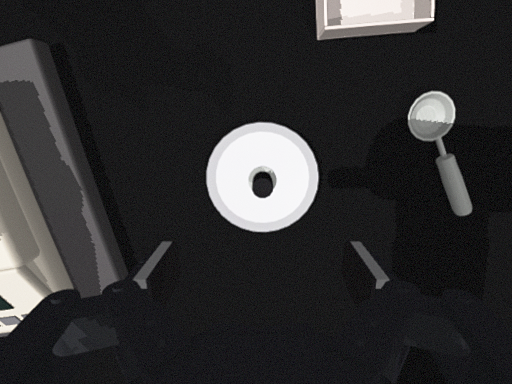

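The lid is at (262,177), squarely between the fingers, with its knob at (262,184). I descend and grip it.

```bash
python3 -m creep '1 1 1 40 0;1 2 2 80 0;1 4 2 115 0;1 4 2 140 0;1 4 2 150 0'>/dev/null; python3 -m creep '1 0 0 8 0;1 0 0 8 0;-1 0 0 8 0;-1 0 0 8 0;-1 0 0 8 0' 40; python3 -m creep '-1 0 0 0 0;-1 0 0 0 0;-1 0 0 0 0;-1 0 0 0 0' 40; python3 -m creep '-1 0 0 -20 0;-1 0 0 -60 0;-1 0 0 -100 0;-1 0 0 -140 0;-1 0 0 -178 0'
python3 - <<'E'
from st2 import *
print('ring',S(30,-45)+[.002,0])
E
python3 go.py 0.5127 -0.0282 .211; python3 go.py 0.5127 -0.0282 .172
```

```text
clock: 3.45
tcp_pos: [0.418, -0.3573, 0.034]
ee_rot: [3.097, -0.523, 0.005]
contact_force: [-0.7, 0.4, 0.1]
finger_gap: 0.0514
finger_force: 0.0
clock: 3.78
tcp_pos: [0.4173, -0.357, 0.033]
ee_rot: [3.097, -0.523, 0.002]
contact_force: [-1.3, 0.7, 6.0]
finger_gap: 0.0211
finger_force: 39.1
clock: 4.2
tcp_pos: [0.4163, -0.3565, 0.2119]
ee_rot: [-3.097, 0.524, 0.001]
contact_force: [1.6, 0.0, -2.6]
finger_gap: 0.0206
finger_force: 39.3
ring [ 0.51275155 -0.02821905]
t4.20 pos [ 0.4163 -0.3565  0.2119] yaw -0.335 q6 1.66 q1 -0.42 tilt [-0.001  0.001] F [ 1.6  0.  -2.6] gap 0.0206 ff 39
shift [ -16.9 -341.7    1.1] turn 
t4.20 pos [ 0.4163 -0.3565  0.2119] yaw -0.335 q6 1.66 q1 -0.42 tilt [-0.001  0.001] F [ 1.6  0.  -2.6] gap 0.0206 ff 39
shift [ -16.8 -341.7   40.1] turn
```

```bash
python3 -m creep '-1 -2 -36 0 0;-1 -4 -73 0 0;-1 -6 -110 0 0;-1 -8 -147 0 0;-1 -9 -180 0 0'>/dev/null; python3 -m creep '-1 -2 -36 0 0;-1 -4 -73 4 0;-1 -6 -110 8 0;-1 -8 -150 14 0;-1 -8 -162 16 0'>/dev/null; python3 -m creep '-1 0 0 0 0;-1 0 0 0 0'
python3 - <<'E'
from st2 import *
s,im=snap('wrist','w3.png');np.save('w3.npy',np.r_[s['tcp_pos'],s['ee_rot']])
s2,b=snap('scene','s3.png')
M=R.from_rotvec(s['ee_rot']).as_matrix();tp=s['tcp_pos']
big=cv2.resize(im,(768,576))
def circ(img,n,c,r,z,col,k,off=(0,0)):
    P=np.array([proj(n,[c[0]+r*np.cos(t),c[1]+r*np.sin(t),z],s) for t in np.arange(0,6.3,.1)])*k-off
    cv2.polylines(img,[P.astype(np.int32)],True,col,1)
circ(big,'wrist',tp,.063,tp[2]-.021,(0,255,0),1.5)
circ(big,'wrist',(.5127,-.0282),.06,.145,(0,0,255),1.5)
p=proj('scene',[*tp[:2],.145]);x0,y0=int(p[0])-60,int(p[1])-50
sc=cv2.resize(b[y0:y0+100,x0:x0+120],None,fx=5,fy=5)
circ(sc,'scene',tp,.063,tp[2]-.021,(0,255,0),5,(x0*5,y0*5));circ(sc,'scene',(.5127,-.0282),.06,.145,(0,0,255),5,(x0*5,y0*5))
sc=cv2.resize(sc,(480,400));big=cv2.resize(big,(533,400))[:, :]
out=np.zeros((600,800,3),np.uint8);out[:400,:533]=big;out[:400,533:]=sc[:,100:367]
cv2.imwrite('pics/w3o.png',out[:400])
E
python3 go.py 0.5127 -0.0282 .171
```

```text
clock: 5.2
tcp_pos: [0.5128, -0.0276, 0.1934]
ee_rot: [3.097, -0.521, -0.003]
contact_force: [-0.4, -0.7, -1.2]
finger_gap: 0.021
finger_force: 39.8
t5.30 pos [ 0.5128 -0.0288  0.194 ] yaw -0.335 q6 0.99 q1 0.25 tilt [-0.001 -0.   ] F [-0.8  0.  -1.6] gap 0.0211 ff 40
shift [-0.3 -0.5 23. ] turn
```

View pics/w3o.png

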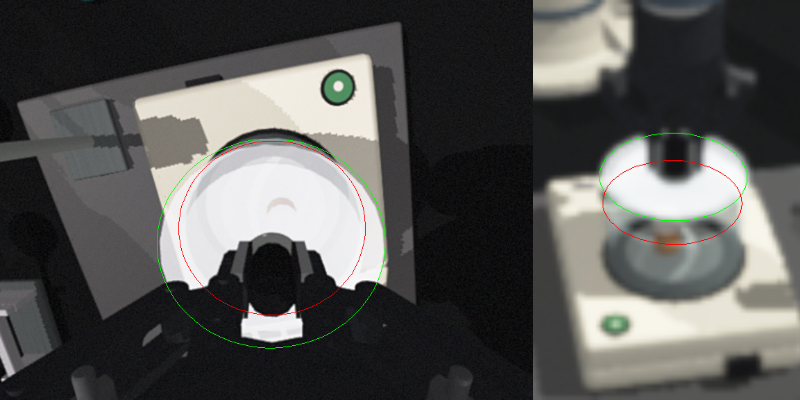

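The green circle (lid in hand, centred on the TCP) fits the lid in both views, and the red circle is the expected rim. I check the ring once more through the level at (338,87).

Run:
```python
from st2 import *
for f in('1','3'):
    im=cv2.imread(f'pics/w{f}.png');v=np.load(f'w{f}.npy');s=dict(tcp_pos=v[:3],ee_rot=v[3:])
    p0=proj('wrist',[*S(113,-110),.088],s).astype(int);x,y=p0-20
    h=cv2.cvtColor(im,cv2.COLOR_BGR2HSV)[y:y+40,x:x+40]
    m=((h[...,1]>70)&(h[...,0]>40)&(h[...,0]<90)&(h[...,2]>50)).astype(np.uint8)
    c=max(cv2.findContours(m,0,1)[0],key=cv2.contourArea);c,_=cv2.minEnclosingCircle(c);L=onz('wrist',np.array(c)+[x,y],.088,s)[:2]
    print(f,c,'level',L,'S says',S(113,-110),'ring',L+Rz@[-.083,.065],cv2.moments(m)['m00'])
```

```text
1 (20.14285659790039, 17.714284896850586) level [ 0.58691876 -0.10498888] S says [ 0.58323688 -0.10476888] ring [ 0.51443343 -0.02843905] 232.0
3 (20.236841201782227, 14.289473533630371) level [ 0.58752957 -0.1056078 ] S says [ 0.58323688 -0.10476888] ring [ 0.51504424 -0.02905797] 574.0
```

```bash
python3 -m creep '-1 1.5 -0.5 8 0;-1 1.5 -0.5 14 0;-1 1.5 -0.5 16 0;-1 1.5 -0.5 18 0'; python3 -m creep '-1 0 0 2 0;-1 0 0 4 0;-1 0 0 5 0;-1 0 0 5 0'; python3 go.py .5145 -.0288 .171
```

```text
clock: 5.63
tcp_pos: [0.5143, -0.0288, 0.1755]
ee_rot: [3.097, -0.525, -0.002]
contact_force: [0.4, 0.3, -1.6]
finger_gap: 0.0208
finger_force: 39.8
clock: 5.97
tcp_pos: [0.5148, -0.0284, 0.1721]
ee_rot: [3.098, -0.523, 0.001]
contact_force: [-2.5, 0.2, 3.9]
finger_gap: 0.0206
finger_force: 40.5
t5.97 pos [ 0.5148 -0.0284  0.1721] yaw -0.335 q6 0.99 q1 0.25 tilt [ 0.001 -0.   ] F [-2.5  0.2  3.9] gap 0.0206 ff 40
shift [-0.2  0.5  1.1] turn
```

```bash
python3 -m creep '-0.3 0 0 0 0;-0.3 0 0 0 0;0.2 0 0 0 0;0.2 0 0 0 0;0.2 0 0 0 0' 20; python3 -m creep '0.2 0 0 -15 0;0.2 0 0 -45 0;0.6 0 0 -80 0;1 0 0 -120 0;1 0 0 -150 0'; python3 go.py .44 .33 .26 -.287
```

```text
clock: 6.38
tcp_pos: [0.5149, -0.0282, 0.1713]
ee_rot: [-3.098, 0.523, -0.0]
contact_force: [-0.7, 0.9, -0.1]
finger_gap: 0.0505
finger_force: 0.0
clock: 6.8
tcp_pos: [0.515, -0.0285, 0.3246]
ee_rot: [-3.098, 0.523, -0.005]
contact_force: [0.6, 0.5, 1.2]
finger_gap: 0.0843
finger_force: 0.0
t6.80 pos [ 0.515  -0.0285  0.3246] yaw -0.335 q6 0.99 q1 0.25 tilt [ 0.003 -0.   ] F [0.6 0.5 1.2] gap 0.0843 ff 0
shift [-188.8 -314.    64.3] turn -0.048
```

```bash
python3 -m creep '1 0 0 0 0' >/dev/null
python3 - <<'E'
from st2 import *
s,im=snap('wrist','w4.png')
c=S(30,-45)+[.0035,-.0006]
for r,z,col in((.063,.150,(0,255,0)),):
    P=np.array([proj('wrist',[c[0]+r*np.cos(t),c[1]+r*np.sin(t),z],s) for t in np.arange(0,6.3,.1)])
    cv2.polylines(im,[P.astype(np.int32)],True,col,1)
cv2.imwrite('pics/w4o.png',cv2.resize(im,(640,480)))
E
python3 -m creep '1 -18 -31 4 0;1 -36 -62 8 0;1 -54 -93 12 0;1 -72 -124 16 0;1 -90 -155 20 0'>/dev/null; python3 -m creep '1 -18 -31 8 0;1 -36 -62 16 0;1 -54 -93 24 0;1 -72 -124 34 0;1 -96 -157 44 -0.05'>/dev/null;python3 -m creep '1 0 0 0 0;1 0 0 0 0'
python3 - <<'E'
from h import *
s,im=snap('wrist','w5.png');np.save('w5.npy',np.r_[s['tcp_pos'],s['ee_rot']])
a=cv2.imread('pics/w4o.png');o=np.zeros((400,800,3),np.uint8);o[:300,:400]=cv2.resize(a,(400,300));o[:300,400:]=cv2.resize(im,(400,300));cv2.imwrite('pics/w5o.png',o[:300])
E
python3 go.py .44 .33 .2 -.287
```

```text
clock: 7.93
tcp_pos: [0.4404, 0.3285, 0.2551]
ee_rot: [3.107, -0.44, -0.004]
contact_force: [0.4, 0.3, -0.2]
finger_gap: 0.0854
finger_force: 0.0
t7.98 pos [0.4412 0.3275 0.2562] yaw -0.283 q6 0.36 q1 0.92 tilt [-0.001 -0.002] F [-0.3 -0.8  0.3] gap 0.0853 ff 0
shift [-1.8 -2.2 56.2] turn 0.004
```

View pics/w5o.png

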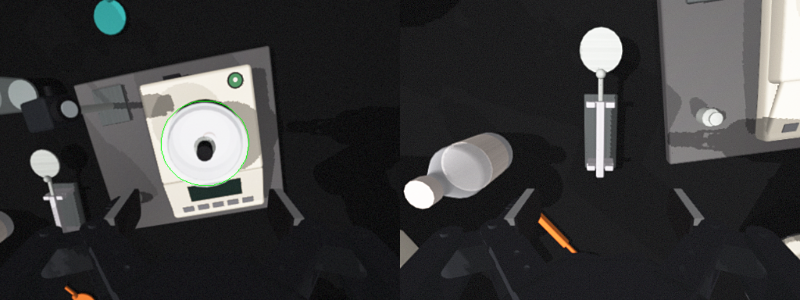

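Left: the lid sits concentric on the ring, matching its predicted outline. Right: the mirror lies straight ahead, head (601,50), handle down to (600,177) between the two uprights at y=104 and y=167.

Run:
```python
from h import *
im=cv2.imread('pics/w5.png');v=np.load('w5.npy');s=dict(tcp_pos=v[:3],ee_rot=v[3:])
m=(im.max(2)>140).astype(np.uint8);m[:,:215]=0;m[:,300:]=0;m[235:]=0
cs=max(cv2.findContours(m[:95],0,1)[0],key=cv2.contourArea);hc,r=cv2.minEnclosingCircle(cs);print('head px',hc,r)
H=onz('wrist',hc,.049,s)
ys=np.where(m.sum(1)>0)[0].max();mid=lambda y:np.mean(np.where(m[y])[0])
rows=[ y for y in range(150,195,5)];P=np.array([onz('wrist',(mid(y),y),.054,s) for y in rows]);
T=onz('wrist',(mid(ys-2),ys),.054,s)
d=(H-T)[:2];L=np.hypot(*d);u=d/L;print(H,T,L,'yaw',np.arctan2(u[1],u[0]));
print(np.c_[[mid(y) for y in rows]].T)
g=H[:2]-.13*u;print('grip',g,'plus20',H[:2]-.11*u)
```

```text
head px (256.7388610839844, 64.5445327758789) 30.009414672851562
[0.56236567 0.29712742 0.049     ] [0.38196952 0.35140002 0.054     ] 0.188383353503947 yaw -0.29223857802390635
[[256.  256.  256.  256.  256.  255.5 255.5 255.5 255.5]]
grip [0.4378775  0.33457998] plus20 [0.45702952 0.32881805]
```

```bash
python3 -m creep '0.3 5 -2 40 0.01;0.3 10 -4 80 0.01;0.3 15 -5.5 120 0.01;0.3 15 -5.5 155 0.01;0.3 15 -5.5 180 0.01'; python3 -m creep '0.3 0 0 20 0;0.3 0 0 29 0;0.3 0 0 29 0;-0.4 0 0 29 0;-1 0 0 29 0' 20; python3 -m creep '-1 0 0 0 0;-1 0 0 0 0;-1 0 0 0 0;-1 0 0 0 0' 20;python3 go.py .457 .3288 .047 -.292
```

```text
clock: 8.4
tcp_pos: [0.4572, 0.3257, 0.0743]
ee_rot: [3.104, -0.465, -0.003]
contact_force: [0.1, 0.9, -0.4]
finger_gap: 0.0553
finger_force: 0.0
clock: 8.82
tcp_pos: [0.4588, 0.3289, 0.0503]
ee_rot: [-3.105, 0.461, -0.003]
contact_force: [-0.2, 0.2, 0.7]
finger_gap: 0.0323
finger_force: 0.0
clock: 9.15
tcp_pos: [0.4584, 0.3289, 0.05]
ee_rot: [-3.106, 0.46, -0.003]
contact_force: [-0.9, -0.7, 6.2]
finger_gap: 0.0117
finger_force: 24.1
t9.15 pos [0.4584 0.3289 0.05  ] yaw -0.294 q6 0.38 q1 0.90 tilt [0.002 0.002] F [-0.9 -0.7  6.2] gap 0.0117 ff 24
shift [-1.3  0.5  3. ] turn -0.002
```

```bash
python3 -m creep '-1 0 0 -10 0;-1 0 0 -40 0;-1 0 0 -80 0;-1 0 0 -120 0;-1 0 0 -160 0' 60; python3 -m creep '-1 0 0 -40 0;-1 0 0 -80 0;-1 0 0 -110 0;-1 0 0 -110 0' 60
cat >> st2.py <<'E'
S2=lambda x,y:S(x,y)+np.array([.0035,-.0008])
inv=lambda p:(Rz.T@(np.array(p[:2])-t-np.array([.0035,-.0008])))*1e3
E
python3 - <<'E'
from st2 import *
print('crease R',inv(onz('wrist',w(490,295),.085,s1)),'L',inv(onz('wrist',w(299,329),.085,s1)),'rear R',inv(onz('wrist',w(466,94),.085,s1)))
for z in(.03,.04,.05,.06):print(z,inv(onz('wrist',w(494,368),z,s1)),inv(onz('wrist',w(321,396),z,s1)))
th=np.radians(107);u=np.array([np.cos(th),np.sin(th)])
for P in((-40,-140),(-35,-140)):
    g=np.array(P)-38*u;print(P,g,S2(*g),'head dist ring',np.hypot(*(np.array(P)+72*u-[30,-45])))
E
python3 go.py .40 -.155 .31 1.72
```

```text
clock: 9.57
tcp_pos: [0.457, 0.3278, 0.2105]
ee_rot: [3.107, -0.461, -0.001]
contact_force: [1.3, 0.9, -1.4]
finger_gap: 0.011
finger_force: 59.8
clock: 9.9
tcp_pos: [0.4594, 0.3289, 0.3266]
ee_rot: [-3.098, 0.46, -0.014]
contact_force: [0.2, -0.3, -0.5]
finger_gap: 0.0107
finger_force: 60.0
crease R [ -44.75187568 -136.38446817] L [-43.6204003   45.86631972] rear R [ 129.24716253 -139.03763633]
0.03 [-149.16724877 -140.77670465] [-146.3063989    58.54986318]
0.04 [-143.78724449 -139.01352477] [-140.99397651   55.6043493 ]
0.05 [-138.40724021 -137.25034489] [-135.68155412   52.65883541]
0.06 [-133.02723594 -135.48716501] [-130.36913174   49.71332153]
(-40, -140) [ -28.88987522 -176.33958073] [ 0.43660263 -0.15021619] head dist ring 94.73044770310578
(-35, -140) [ -23.88987522 -176.33958073] [ 0.44154775 -0.15095494] head dist ring 89.93525501509677
t9.90 pos [0.4594 0.3289 0.3266] yaw -0.295 q6 0.38 q1 0.90 tilt [0.01  0.008] F [ 0.2 -0.3 -0.5] gap 0.0107 ff 60
shift [ 83.7 480.5  12. ] turn -2.015
```

```bash
python3 -m creep '-1 9 38 0 0;-1 18 75 3 0;-1 28 114 6 0;-1 38 152 9 0'>/dev/null; python3 -m creep '-1 9 38 0 0;-1 18 76 3 0;-1 28 115 6 0;-1 38 155 6 0'>/dev/null; python3 -m creep '-1 9 38 0 0;-1 18 76 0 0;-1 28 115 0 0;-1 38 157 0 0'>/dev/null; python3 -m creep '-1 0 0 0 -0.125;-1 0 0 0 -0.25;-1 0 0 0 -0.375;-1 0 0 0 -0.5;-1 0 0 0 -0.625'>/dev/null; python3 -m creep '-1 0 0 0 -0.125;-1 0 0 0 -0.25;-1 0 0 0 -0.375;-1 0 0 0 -0.5;-1 0 0 0 -0.625'>/dev/null;python3 -m creep '-1 0 0 0 -0.125;-1 0 0 0 -0.25;-1 0 0 0 -0.375;-1 0 0 0 -0.5;-1 0 0 0 -0.625'; python3 go.py .4328 -.1486 .15 1.72
```

```text
clock: 12.15
tcp_pos: [0.4304, -0.1303, 0.3028]
ee_rot: [2.227, 2.196, -0.02]
contact_force: [1.2, 0.7, -0.7]
finger_gap: 0.0106
finger_force: 59.9
t12.15 pos [ 0.4304 -0.1303  0.3028] yaw 1.557 q6 3.05 q1 0.07 tilt [ 0.001 -0.019] F [ 1.2  0.7 -0.7] gap 0.0106 ff 60
shift [-15.3   2.5 153.1] turn -0.163
```

Joint 6 has reached its 3.05 limit here, so the final yaw would not be attainable with this hand orientation. I put the mirror back in its rest, turn the hand half a turn and grip it again.

```bash
python3 -m creep '-1 0 0 0 0.125;-1 0 0 0 0.25;-1 0 0 0 0.375;-1 0 0 0 0.5;-1 0 0 0 0.62'>/dev/null; python3 -m creep '-1 0 0 0 0.125;-1 0 0 0 0.25;-1 0 0 0 0.375;-1 0 0 0 0.5;-1 0 0 0 0.62'>/dev/null;python3 -m creep '-1 0 0 0 0.125;-1 0 0 0 0.25;-1 0 0 0 0.375;-1 0 0 0 0.5;-1 0 0 0 0.61'; python3 go.py .4584 .3289 .3 -.294
```

```text
clock: 13.4
tcp_pos: [0.4301, -0.1287, 0.3029]
ee_rot: [3.089, -0.463, 0.006]
contact_force: [1.0, -0.1, -1.2]
finger_gap: 0.011
finger_force: 59.9
t13.40 pos [ 0.4301 -0.1287  0.3029] yaw -0.297 q6 1.20 q1 0.08 tilt [ 0.001 -0.018] F [ 1.  -0.1 -1.2] gap 0.0110 ff 60
shift [-107.1 -445.7   -5.4] turn -0.003
```

```bash
python3 -m creep '-1 -9 -37 0 0;-1 -18 -75 0 0;-1 -27 -112 0 0;-1 -36 -149 0 0'>/dev/null; python3 -m creep '-1 -9 -37 0 0;-1 -18 -75 0 0;-1 -27 -112 0 0;-1 -36 -149 0 0'>/dev/null; python3 -m creep '-1 -9 -37 0 0;-1 -18 -75 0 0;-1 -27 -112 0 0;-1 -35 -147 0 0;-1 -35 -147 0 0'>/dev/null; python3 -m creep '-1 0 0 0 0;-1 0 0 0 0;-1 0 0 0 0'>/dev/null; python3 go.py .4584 .3289 .06 -.294
```

```text
t14.73 pos [0.4559 0.3271 0.2949] yaw -0.292 q6 0.37 q1 0.91 tilt [ 0.002 -0.019] F [-0.1 -0.2 -1.7] gap 0.0111 ff 60
shift [ 2.000e-01 -6.500e+00  2.348e+02] turn 0.002
```

```bash
python3 -m creep '-1 0.2 -1 40 0;-1 0.2 -2 80 0;-1 0.2 -3.5 120 0;-1 0.2 -5 160 0;-1 0.2 -6 190 0'>/dev/null; python3 -m creep '-1 0 0 0 0;-1 0 0 0 0'>/dev/null; python3 go.py .4584 .3289 .051 -.294
python3 - <<'E'
from h import *
s,im=snap('wrist','w6.png');cv2.imwrite('pics/w6o.png',im[:300])
E
```

```text
t15.32 pos [0.4582 0.3287 0.1044] yaw -0.292 q6 0.36 q1 0.91 tilt [ 0.001 -0.021] F [ 0.5 -0.2 -1.7] gap 0.0108 ff 60
shift [-0.2 -1.4 53.4] turn 0.002
```

View pics/w6o.png

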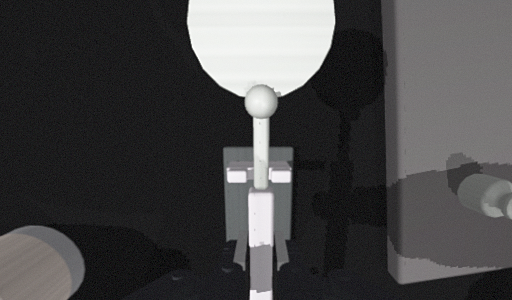

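The handle is centred over the slot (posts at x=236 and x=281, handle at x=260). I lower it in.

```bash
python3 -m creep '-1 0 -0.5 20 0;-1 0 -1 38 0;-1 0 -1.3 46 0;-1 0 -1.3 50 0;-1 0 -1.3 50 0'; python3 -m creep '-1 0 0 2 0;-1 0 0 3 0;-1 0 0 3 0'; python3 go.py .4584 .3289 .051 -.294
```

```text
clock: 15.78
tcp_pos: [0.4594, 0.3305, 0.0562]
ee_rot: [3.091, -0.453, 0.009]
contact_force: [-0.2, -2.7, -2.9]
finger_gap: 0.0108
finger_force: 60.2
clock: 16.03
tcp_pos: [0.459, 0.3305, 0.0521]
ee_rot: [3.091, -0.454, 0.008]
contact_force: [-0.5, -2.9, 0.1]
finger_gap: 0.0106
finger_force: 60.4
t16.03 pos [0.459  0.3305 0.0521] yaw -0.291 q6 0.36 q1 0.91 tilt [ 0.003 -0.018] F [-0.5 -2.9  0.1] gap 0.0106 ff 60
shift [-0.2  1.7  1.1] turn 0.003
```

```bash
python3 -m creep '-0.5 0 0 0 0;0 0 0 0 0;0.3 0 0 0 0;0.3 0 0 0 0;0.3 0 0 0 0' 20; python3 -m creep '0.3 0 0 -40 0;0.3 0 0 -80 0;0.3 0 0 -120 0.1;1 0 0 -150 0.22'>/dev/null; python3 -m creep '1 0 0 0 0.125;1 0 0 0 0.25;1 0 0 0 0.375;1 0 0 0 0.5;1 0 0 0 0.625'>/dev/null; python3 -m creep '1 0 0 0 0.125;1 0 0 0 0.25;1 0 0 0 0.375;1 0 0 0 0.5;1 0 0 0 0.625'>/dev/null; python3 -m creep '1 0 0 0 0.125;1 0 0 0 0.25;1 0 0 0 0.375;1 0 0 0 0.5;1 0 0 0 0.625'>/dev/null; python3 -m creep '1 0 0 0 0.125;1 0 0 0 0.25;1 0 0 0 0.375;1 0 0 0 0.5;1 0 0 0 0.625'>/dev/null; python3 go.py .4585 .3295 .2 2.85
```

```text
clock: 16.45
tcp_pos: [0.4588, 0.3307, 0.0515]
ee_rot: [3.091, -0.453, 0.007]
contact_force: [0.0, 0.8, -0.5]
finger_gap: 0.0552
finger_force: 0.0
t18.45 pos [0.4584 0.3333 0.2013] yaw -3.017 q6 -2.36 q1 0.91 tilt [ 0.002 -0.019] F [0.6 1.2 0.6] gap 0.0854 ff 0
shift [ 0.4 -3.8  1.4] turn -5.867
```

```bash
python3 -m creep '1 0 -1 0 0.125;1 0 -2 0 0.25;1 0 -3.8 0 0.416;1 0 -3.8 0 0.416'>/dev/null; python3 -m creep '1 0 0 0 0;1 0 0 0 0'>/dev/null; python3 go.py .4585 .3295 .2 2.85;python3 - <<'E'
from h import *
s,im=snap('wrist','w7.png');M=R.from_rotvec(s['ee_rot']).as_matrix()
m=(im.max(2)>150).astype(np.uint8);m[:,:215]=0;m[:,306:]=0
for y in range(60,330,15):
    x=np.where(m[y])[0]
    if len(x):
        p=onz('wrist',((x[0]+x[-1])/2,y),.054,s);print(y,x[0],x[-1],np.round(M.T@(p-s['tcp_pos'])*1e3,1)[:2])
E
```

```text
t18.95 pos [0.4589 0.3295 0.2014] yaw 2.858 q6 -2.77 q1 0.91 tilt [ 0.002 -0.019] F [0.8 0.  0.3] gap 0.0853 ff 0
shift [ 0.4 -0.1  1.4] turn 0.008
105 259 288 [80.  11.9]
120 241 286 [66.4  2.6]
135 259 287 [52.5 11.8]
150 259 271 [38.1  4.2]
165 259 286 [23.4 11.7]
180 258 270 [8.1 3.3]
195 258 285 [-7.5 11.1]
210 242 283 [-23.8   1.9]
225 261 267 [-40.5   3.6]
240 261 266 [-57.9   3.1]
255 255 271 [-75.9   2.6]
270 238 288 [-94.5   2.7]
285 238 287 [-113.9    2.2]
300 262 263 [-134.1    2.3]
```

```bash
python3 -m creep '0.3 0 2 40 0.01;0.3 0 3.2 80 0.01;0.3 0 3.2 115 0.01;0.3 0 3.2 140 0.01;0.3 0 3.2 151 0.01'; python3 -m creep '0.3 0 0 1 0;0.3 0 0 1 0;-0.4 0 0 1 0;-1 0 0 1 0;-1 0 0 1 0' 20; python3 -m creep '-1 0 0 1 0;-1 0 0 1 0;-1 0 0 1 0;-1 0 0 1 0' 60; python3 -m creep '-1 0 0 -20 0;-1 0 0 -60 0;-1 0 0 -100 0;-1 0 0 -140 0;-1 0 0 -180 0'; python3 -m creep '-1 0 0 -40 0;-1 0 0 -80 0;-1 0 0 -80 0';python3 go.py .4328 -.1486 .31 -1.42
```

```text
clock: 19.42
tcp_pos: [0.4581, 0.3278, 0.0461]
ee_rot: [0.461, 3.107, -0.037]
contact_force: [-0.3, -0.1, -0.8]
finger_gap: 0.055
finger_force: 0.0
clock: 19.83
tcp_pos: [0.4606, 0.3303, 0.0507]
ee_rot: [0.461, 3.102, -0.025]
contact_force: [0.0, 0.0, 0.3]
finger_gap: 0.0199
finger_force: 0.0
clock: 20.17
tcp_pos: [0.4605, 0.33, 0.0502]
ee_rot: [0.461, 3.101, -0.026]
contact_force: [-2.0, -1.3, 8.1]
finger_gap: 0.0104
finger_force: 58.6
clock: 20.58
tcp_pos: [0.4593, 0.3326, 0.2306]
ee_rot: [0.462, 3.103, -0.028]
contact_force: [1.0, 0.8, -1.0]
finger_gap: 0.0108
finger_force: 59.1
clock: 20.83
tcp_pos: [0.462, 0.3355, 0.318]
ee_rot: [0.461, 3.092, -0.011]
contact_force: [0.4, 0.0, 0.4]
finger_gap: 0.0109
finger_force: 59.3
t20.83 pos [0.462  0.3355 0.318 ] yaw 2.846 q6 -2.78 q1 0.91 tilt [ 0.014 -0.009] F [0.4 0.  0.4] gap 0.0109 ff 59
shift [-113.  -471.6   12. ] turn 4.266
```

```bash
python3 -m creep '-1 -9 -39 1 0;-1 -19 -78 2 0;-1 -28 -117 3 0;-1 -38 -157 4 0'>/dev/null; python3 -m creep '-1 -9 -39 1 0;-1 -19 -78 2 0;-1 -28 -117 3 0;-1 -38 -157 4 0'>/dev/null; python3 -m creep '-1 -9 -39 1 0;-1 -19 -78 2 0;-1 -28 -117 3 0;-1 -37 -157 4 0'>/dev/null; python3 -m creep '-1 0 0 0 -0.125;-1 0 0 0 -0.25;-1 0 0 0 -0.375;-1 0 0 0 -0.5;-1 0 0 0 -0.625'>/dev/null; python3 -m creep '-1 0 0 0 -0.125;-1 0 0 0 -0.25;-1 0 0 0 -0.375;-1 0 0 0 -0.5;-1 0 0 0 -0.625'>/dev/null;python3 -m creep '-1 0 0 0 -0.125;-1 0 0 0 -0.25;-1 0 0 0 -0.375;-1 0 0 0 -0.5;-1 0 0 0 -0.625'>/dev/null; python3 -m creep '-1 0 0 0 -0.125;-1 0 0 0 -0.14;-1 0 0 0 -0.14'; python3 go.py .4328 -.1486 .12 -1.42
```

```text
clock: 23.33
tcp_pos: [0.4302, -0.149, 0.3053]
ee_rot: [2.368, -2.045, 0.021]
contact_force: [0.1, 0.5, -1.3]
finger_gap: 0.0103
finger_force: 59.4
t23.33 pos [ 0.4302 -0.149   0.3053] yaw -1.425 q6 0.12 q1 0.03 tilt [ 0.002 -0.019] F [ 0.1  0.5 -1.3] gap 0.0103 ff 59
shift [ -3.5  -2.8 185.3] turn -0.005
```

```bash
python3 -m creep '-1 -1 -1 40 0;-1 -2 -2 80 0;-1 -3.5 -2.8 120 0;-1 -3.5 -2.8 160 0;-1 -3.5 -2.8 195 0'; python3 -m creep '-1 0 0 0 0;-1 0 0 2 0;-1 0 0 4 0;-1 0 0 6 0;-1 0 0 6 0' 30; python3 go.py .4328 -.1486 .095 -1.42; python3 -m creep '-1 0 0 3 0;-1 0 0 6 0;-1 0 0 9 0;-1 0 0 9 0' 20; python3 go.py .4328 -.1486 .072 -1.42
```

```text
clock: 23.75
tcp_pos: [0.432, -0.1487, 0.1082]
ee_rot: [2.366, -2.047, 0.02]
contact_force: [0.4, -0.6, -2.2]
finger_gap: 0.0109
finger_force: 59.5
clock: 24.17
tcp_pos: [0.4344, -0.149, 0.106]
ee_rot: [2.371, -2.044, 0.026]
contact_force: [0.4, -0.6, -1.3]
finger_gap: 0.0104
finger_force: 59.3
t24.17 pos [ 0.4344 -0.149   0.106 ] yaw -1.423 q6 0.11 q1 0.03 tilt [ 0.005 -0.019] F [ 0.4 -0.6 -1.3] gap 0.0104 ff 59
shift [-0.9  1.5 11. ] turn -0.003
clock: 24.5
tcp_pos: [0.4328, -0.1491, 0.0949]
ee_rot: [2.37, -2.042, 0.02]
contact_force: [0.1, 0.0, -1.3]
finger_gap: 0.0105
finger_force: 59.5
t24.50 pos [ 0.4328 -0.1491  0.0949] yaw -1.423 q6 0.11 q1 0.03 tilt [ 0.001 -0.019] F [ 0.1  0.  -1.3] gap 0.0105 ff 59
shift [-1.  -0.2 22.9] turn -0.003
```

```bash
python3 -m creep '-1 0 0 2 0;-1 0 0 4 0;-1 0 0 6 0;-1 0 0 6 0'; python3 -m creep '-1 0 0 2 0;-1 0 0 4 0;-1 0 0 6 0;-1 0 0 6 0';  python3 go.py .4328 -.1486 .072 -1.42
```

```text
clock: 24.83
tcp_pos: [0.4335, -0.1497, 0.0905]
ee_rot: [2.371, -2.041, 0.024]
contact_force: [-3.6, 0.4, 10.0]
finger_gap: 0.011
finger_force: 61.5
clock: 25.17
tcp_pos: [0.4336, -0.1503, 0.0848]
ee_rot: [2.371, -2.04, 0.025]
contact_force: [-3.7, -1.8, 10.4]
finger_gap: 0.0109
finger_force: 62.7
t25.17 pos [ 0.4336 -0.1503  0.0848] yaw -1.421 q6 0.11 q1 0.03 tilt [ 0.003 -0.021] F [-3.7 -1.8 10.4] gap 0.0109 ff 63
shift [-2.1  0.5 12.8] turn -0.001
```

```bash
python3 -m creep '-1 0 0 2 0;-1 0 0 4 0;-1 0 0 6 0;-1 0 0 8 0;-1 0 0 10 0'; python3 -m creep '-1 0 0 1 0;-1 0 0 2 0;-1 0 0 2 0'; python3 go.py .4328 -.1486 .072 -1.42
python3 - <<'E'
from h import *
s,im=snap('wrist','w8.png');c,T=camT('wrist',s);Tc=np.array(c['T_tool_cam'])
m=(im.max(2)>130).astype(np.uint8)
for y in range(0,384,12):
    x=np.where(m[y,200:320])[0]+200
    if len(x):
        o,d=ray('wrist',((x[0]+x[-1])/2,y),s);M=R.from_rotvec(s['ee_rot']).as_matrix();o=M.T@(o-s['tcp_pos'])*1e3;d=M.T@d
        # hit with a handle top line at angles
        print(y,x[0],x[-1],len(x),[ (a,round(float((lambda k:(o+d*k)[0])( -(o@[np.sin(a*.01745),0,-np.cos(a*.01745)]-4)/(d@[np.sin(a*.01745),0,-np.cos(a*.01745)]))),1)) for a in(28,33,38)])
E
```

```text
clock: 25.58
tcp_pos: [0.434, -0.1506, 0.0753]
ee_rot: [2.371, -2.04, 0.026]
contact_force: [-5.2, -0.5, 15.2]
finger_gap: 0.011
finger_force: 66.2
clock: 25.83
tcp_pos: [0.4341, -0.1505, 0.0733]
ee_rot: [2.371, -2.04, 0.026]
contact_force: [-3.4, -1.9, 12.4]
finger_gap: 0.0106
finger_force: 66.5
t25.83 pos [ 0.4341 -0.1505  0.0733] yaw -1.421 q6 0.11 q1 0.03 tilt [ 0.004 -0.021] F [-3.4 -1.9 12.4] gap 0.0106 ff 66
shift [-2.1  1.   1.2] turn -0.001
108 249 271 23 [(28, 75.3), (33, 75.6), (38, 75.9)]
120 249 272 24 [(28, 69.0), (33, 68.9), (38, 68.8)]
132 249 272 24 [(28, 62.8), (33, 62.4), (38, 62.0)]
144 249 272 24 [(28, 56.7), (33, 56.1), (38, 55.5)]
156 249 272 24 [(28, 50.7), (33, 50.0), (38, 49.2)]
168 249 272 24 [(28, 44.9), (33, 44.0), (38, 43.2)]
180 249 272 24 [(28, 39.1), (33, 38.3), (38, 37.4)]
192 249 272 24 [(28, 33.5), (33, 32.7), (38, 31.8)]
204 240 273 28 [(28, 28.0), (33, 27.2), (38, 26.3)]
216 245 276 32 [(28, 22.6), (33, 21.8), (38, 21.1)]
228 249 319 55 [(28, 17.2), (33, 16.7), (38, 16.1)]
240 237 319 66 [(28, 12.0), (33, 11.6), (38, 11.2)]
252 235 319 48 [(28, 6.8), (33, 6.6), (38, 6.4)]
264 240 319 36 [(28, 1.8), (33, 1.8), (38, 1.8)]
276 200 272 26 [(28, -3.3), (33, -3.0), (38, -2.7)]
288 250 272 23 [(28, -8.2), (33, -7.6), (38, -7.0)]
300 249 276 26 [(28, -13.0), (33, -12.2), (38, -11.2)]
312 244 278 35 [(28, -17.8), (33, -16.6), (38, -15.4)]
324 244 278 35 [(28, -22.6), (33, -21.0), (38, -19.4)]
```

Run:
```python
from h import *
s=arm.read_state();print(s['contact_force'],s['torque'])
im=cv2.imread('pics/w8.png');g=im.max(2);print(g[90:122:2,260], g[150,240:282])
def width(y):
    p=g[y,235:285].astype(float);t=(p[15:35].mean()+20)/2*1.0
    i=np.where(p>t)[0];a,b=i[0],i[-1];f=lambda k,q:(p[k]-t)/(p[k]-p[q])
    return b-a+f(a,a-1)+f(b,b+1)
c=cams.calibration('wrist');K=c['intrinsics'];Tc=np.array(c['T_tool_cam'])
P=[]
for y in range(114,200,6):
    w=width(y);Z=12*K[0,0]/w;v=(y-K[1,2])/K[1,1];p=Tc@[0,v*Z/1e3,Z/1e3,1];P.append([*p[[0,2]]*1e3])
P=np.array(P);print(np.round(P[::3],1));f=np.polyfit(P[:,0],P[:,1],1);print('tail down angle',np.degrees(np.arctan(f[0])),'z at tcp',f[1])
```

```text
[-2.52844285 -1.96211877 12.77418967] [-0.17851589  1.26858457  0.08269349]
[ 43  45  40  45  46  56  54  53 255 253 253 253 253 253 253 253] [ 58  61  57  58  63  61  58  52  69 202 246 252 253 253 253 253 253 253
 252 252 253 253 253 253 253 253 254 254 254 254 255 255 202  75  36  37
  42  43  49  41  46  43]
[[72.  24.2]
 [63.2 20.6]
 [54.7 15.6]
 [46.2 12.2]
 [37.9  8.5]]
tail down angle 25.552834169115528 z at tcp -10.049354407669975
```

```bash
cat > ang.py <<'E'
from h import *
s,im=snap('wrist','wa.png');g=im.max(2).astype(float)
def edges(y):
    p=g[y,225:300];i=np.where(p>160)[0]
    if len(i)<10:return None
    a,b=i[0],i[-1];f=lambda k,q:(p[k]-160)/(p[k]-p[q]);return 225+a-f(a,a-1),225+b+f(b,b+1)
c=cams.calibration('wrist');K=c['intrinsics'];Tc=np.array(c['T_tool_cam']);P=[]
def slope(px):
    d=(np.array(px,float)-K[:2,2])/K[0,0];u=d.copy()
    for _ in range(9):u=d/(1+c['k1']*(u@u))
    return u
for y in range(60,200):
    e=edges(y)
    if e is None or not 17<e[1]-e[0]<30:continue
    a,b=slope((e[0],y)),slope((e[1],y));Z=.012/(b[0]-a[0]);P.append((Tc@[(a[0]+b[0])/2*Z,a[1]*Z,Z,1])[:3]*1e3)
P=np.array(P);f=np.polyfit(P[:,0],P[:,2],1)
for _ in range(3):
    r=P[:,2]-np.polyval(f,P[:,0]);k=abs(r)<2*np.std(r)+.1;f=np.polyfit(P[k,0],P[k,2],1)
M=R.from_rotvec(s['ee_rot']).as_matrix();h=M@[-np.cos(np.arctan(f[0])),0,-np.sin(np.arctan(f[0]))]
print('tail x',P[:,0].max(),'n',k.sum(),'tool angle %.2f'%np.degrees(np.arctan(f[0])),'z0 %.1f'%f[1],'world elev %.2f yaw %.3f'%(np.degrees(np.arcsin(h[2])),np.arctan2(h[1],h[0])))
E
python3 ang.py; python3 -m creep '-1 0 0 2 0;-1 0 0 4 0;-1 0 0 5 0;-1 0 0 5 0'; python3 ang.py; python3 go.py .434 -.15 .07
```

```text
tail x 76.7933613320725 n 92 tool angle 25.33 z0 -7.5 world elev 24.11 yaw 1.721
clock: 26.27
tcp_pos: [0.4345, -0.1506, 0.0686]
ee_rot: [2.372, -2.041, 0.027]
contact_force: [-3.5, -2.1, 15.2]
finger_gap: 0.011
finger_force: 68.6
tail x 73.70931358014462 n 86 tool angle 30.75 z0 -8.8 world elev 29.51 yaw 1.722
t26.32 pos [ 0.4345 -0.1506  0.0686] yaw -1.421 q6 0.11 q1 0.03 tilt [ 0.005 -0.021] F [-3.5 -1.5 14.4] gap 0.0104 ff 69
shift [-0.7  0.4 -1.4] turn
```

```bash
python3 -m creep '-1 0 0 1.6 0;-1 0 0 3.2 0;-1 0 0 3.2 0;-1 0 0 3.2 0'; python3 ang.py; python3 -m creep '-1 0 0 -15 0;-1 0 0 -40 0;-1 0 0 -80 0;-1 0 0 -120 0;-1 0 0 -160 0' 80; python3 -m creep '-1 0 0 0 0;-1 0 0 0 0' >/dev/null; python3 ang.py; python3 go.py .434 -.15 .25
python3 - <<'E'
from st2 import *
for th in (33.02,):
    c,sn=np.cos(np.radians(th)),np.sin(np.radians(th))
    for L in (110,):
        y=-110-L*c-6*sn; z=307-L*sn+6*c   # TCP 6 mm off the glass along +z of the mirror
        print(y,z,S2(113,y),'yaw',np.pi/2+yaw-np.pi)
E
```

```text
clock: 26.65
tcp_pos: [0.4348, -0.1507, 0.0653]
ee_rot: [2.372, -2.041, 0.028]
contact_force: [-1.8, -2.6, 12.3]
finger_gap: 0.0104
finger_force: 69.6
tail x 70.44150577731091 n 81 tool angle 30.95 z0 -5.3 world elev 29.71 yaw 1.722
clock: 27.12
tcp_pos: [0.4322, -0.1468, 0.2248]
ee_rot: [2.37, -2.042, 0.021]
contact_force: [2.4, -0.4, -1.2]
finger_gap: 0.0108
finger_force: 78.2
tail x 70.44933368190998 n 82 tool angle 33.07 z0 5.3 world elev 31.93 yaw 1.722
t27.33 pos [ 0.4329 -0.1465  0.2232] yaw -1.423 q6 0.11 q1 0.03 tilt [ 0.003 -0.018] F [ 0.1 -0.4 -2.3] gap 0.0103 ff 78
shift [  4.1  -0.5 -26.8] turn 
-205.50243473482647 252.08838957269413 [ 0.57262643 -0.20002315] yaw -1.7190888728179932
```

```bash
python3 - <<'E'
from h import *
im=cv2.imread('pics/w7.png');g=im.max(2);print(g[84:112:2,266],g[84:112:2,262])
E
python3 go.py .5726 -.2 .252 -1.719
```

```text
[ 38  39  43  35  37  40  46  57  67 125 255 255 255 255] [ 42  40  37  41  41  46  37  35  38 123 255 255 255 255]
t27.33 pos [ 0.4329 -0.1465  0.2232] yaw -1.423 q6 0.11 q1 0.03 tilt [ 0.003 -0.018] F [ 0.1 -0.4 -2.3] gap 0.0103 ff 78
shift [  74.  -130.2  -27.5] turn 0.296
```

```bash
python3 -m creep '-1 18 -32 -7 0.07;-1 37 -65 -15 0.15;-1 55 -98 -22 0.22;-1 71 -130 -29 0.296;-1 71 -130 -29 0.296'; python3 -m creep '-1 0 0 0 0;-1 0 0 0 0'>/dev/null
cat > ang2.py <<'E'
from h import *
from scipy.optimize import brentq
s,im=snap('wrist','wb.png');g=im.max(2).astype(float);col=g[40:200,250:272].mean(1)
i=np.where(col>150)[0][0];row=40+i-(col[i]-150)/(col[i]-col[i-1])
c=cams.calibration('wrist');Tc=np.array(c['T_tool_cam'])
def f(th,L=84.):
    t=np.array([np.cos(th),0,np.sin(th)]);n=np.array([np.sin(th),0,-np.cos(th)])
    p=np.linalg.inv(Tc)@[*(L*t+4*n)/1e3,1];return p[1]/p[2]*c['intrinsics'][1,1]*(1+c['k1']*(p[1]/p[2])**2)+c['intrinsics'][1,2]
print('row',row,'pred',[(a,round(f(np.radians(a)),1)) for a in(20,25,30,33,36,40)])
M=R.from_rotvec(s['ee_rot']).as_matrix();print('tool x elev',np.degrees(np.arcsin(M[2,0])))
s2,b=snap('scene','sb.png')
for a in(28,33,38):
    th=np.radians(a);h=M@(np.array([-106*np.cos(th),0,-106*np.sin(th)])/1e3)+s['tcp_pos'];q=M@(np.array([84*np.cos(th),0,84*np.sin(th)])/1e3)+s['tcp_pos'];print(a,proj('scene',h),proj('scene',q))
p=proj('scene',s['tcp_pos']).astype(int);x,y=p-[80,70];cv2.imwrite('pics/sbc.png',cv2.resize(b[y:y+120,x:x+160],(800,600),interpolation=cv2.INTER_CUBIC));print('crop',x,y)
E
python3 ang2.py; python3 go.py .5731 -.1968 .2543 -1.719
```

```text
clock: 27.75
tcp_pos: [0.5759, -0.1987, 0.2486]
ee_rot: [2.036, -2.372, 0.019]
contact_force: [-1.4, 0.5, -2.6]
finger_gap: 0.0105
finger_force: 78.6
row 116.06166056166056 pred [(20, np.float64(96.9)), (25, np.float64(102.6)), (30, np.float64(108.9)), (33, np.float64(112.9)), (36, np.float64(117.0)), (40, np.float64(122.7))]
tool x elev 1.049835883665724
28 [223.80339095 187.38580603] [170.14289272 215.43334184]
33 [222.29818083 185.33519727] [171.48667029 216.92643037]
38 [220.55822337 183.40503329] [172.98803497 218.30624965]
crop 113 133
t28.02 pos [ 0.5709 -0.1969  0.2526] yaw -1.718 q6 -0.09 q1 -0.06 tilt [-0.    -0.019] F [ 0.4 -0.1 -2.3] gap 0.0105 ff 79
shift [-0.4 -2.2 -1.7] turn 0.001
```

View pics/sbc.png

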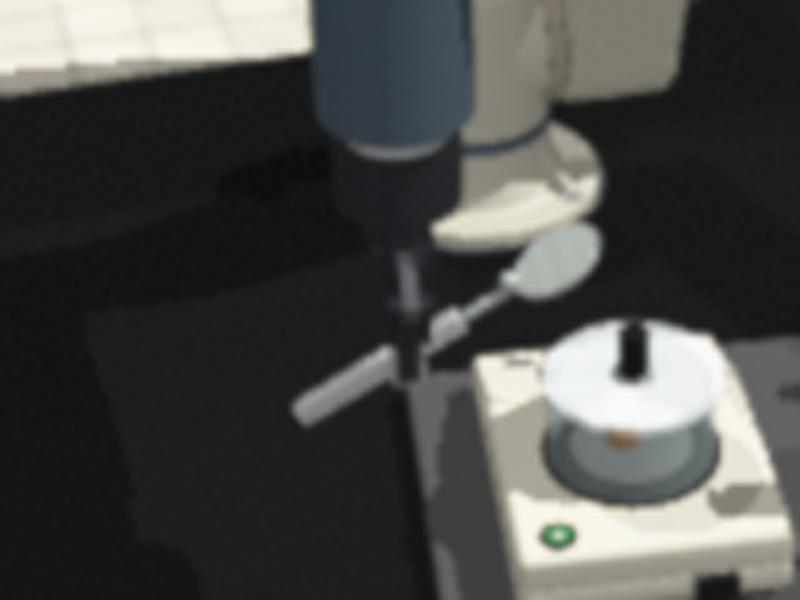

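Scene crop: the lid is seated on the ring. The mirror is held with its head at (553,261), up-left of the level (557,536) in this view, and its tail at (302,414). I fit the handle's line precisely for the angle.

```bash
cat > ang3.py <<'E'
from h import *
from scipy.optimize import brentq
s=arm.read_state();b=cams.capture('scene');M=R.from_rotvec(s['ee_rot']).as_matrix();tp=s['tcp_pos']
P3=lambda u,th,n=0:proj('scene',M@(np.array([-u*np.cos(th)+n*np.sin(th),0,-u*np.sin(th)-n*np.cos(th)])/1e3)+tp)
g=b.max(2).astype(float);th0=np.radians(33.5)
def perp(u):  # sub-pixel middle of the bar across its image at station u
    c=P3(u,th0,-3);d=P3(u+5,th0,-3)-c;n=np.array([-d[1],d[0]])/np.hypot(*d);k=np.arange(-8,8.1,.25)
    q=c+k[:,None]*n;v=cv2.remap(g.astype(np.float32),q[:,0].astype(np.float32)[None],q[:,1].astype(np.float32)[None],cv2.INTER_LINEAR)[0]
    w=np.clip(v-80,0,None);return c+n*(w@k)/max(w.sum(),1),w.max()
us=[-75,-70,-65,-60,-55,-50,-45,-40,-35,-30,-25,36];pts=[]
for u in us:
    q,w=perp(u);pts.append(q) if w>40 else None
m=(g>110).astype(np.uint8);o=np.zeros_like(m);h=P3(106,th0).astype(int);cv2.circle(o,tuple(int(v) for v in h),13,1,-1)
m&=o;mm=cv2.morphologyEx(m,cv2.MORPH_OPEN,np.ones((3,3)));cn=max(cv2.findContours(mm,0,1)[0],key=cv2.contourArea);M0=cv2.moments(cn)
H=np.array([M0['m10'],M0['m01']])/M0['m00'];print('head px',H,'pred',P3(106,th0,-6+3))
pts=np.array(pts);tail=pts[:-1].mean(0);vx,vy,_,_=cv2.fitLine(pts[:-1].astype(np.float32),2,0,.01,.01).ravel()
sl=lambda a:(lambda d:d[1]/d[0])(P3(-25,a,-3)-P3(-75,a,-3))
print('line slope',vy/vx,'angle',np.degrees(brentq(lambda a:sl(a)-vy/vx,.3,.9)))
d=H-tail;um=np.mean(us[:len(pts)-1]);s2=lambda a:(lambda d:d[1]/d[0])(P3(106,a,-5)-P3(um,a,-3))
print('head-tail angle',np.degrees(brentq(lambda a:s2(a)-d[1]/d[0],.3,.9)),'tail',tail,P3(um,th0,-3))
E
python3 ang3.py
```

```text
head px [221.69890616 181.13356362] pred [222.66404798 185.18210786]
line slope -0.606991 angle 32.24522576645019
head-tail angle 37.21935112158863 tail [180.18663306 210.1628781 ] [181.04959502 211.54345316]
```

```bash
python3 go.py .4345 -.1478 .22 -1.422
```

```text
t28.07 pos [ 0.5709 -0.1969  0.2532] yaw -1.718 q6 -0.09 q1 -0.06 tilt [ 0.001 -0.019] F [ 0.6 -0.1 -1.6] gap 0.0109 ff 79
shift [-29.2 142.2  32.1] turn -0.296
```

```bash
python3 -m creep '-1 -7 35 4 -0.07;-1 -14 70 10 -0.15;-1 -21 105 20 -0.22;-1 -29 142 32 -0.296;-1 -29 142 32 -0.296'>/dev/null; python3 -m creep '-1 0 0 40 0;-1 0 0 80 0;-1 0 0 115 0;-1 0 0 140 0;-1 0 0 145 0'>/dev/null; python3 -m creep '-1 0 0 0 0;-1 0 0 0 0'; python3 go.py .4348 -.1507 .0634 -1.421
```

```text
clock: 29.07
tcp_pos: [0.4369, -0.1512, 0.0769]
ee_rot: [2.372, -2.042, 0.025]
contact_force: [0.5, -0.3, -1.9]
finger_gap: 0.0104
finger_force: 78.7
t29.07 pos [ 0.4369 -0.1512  0.0769] yaw -1.422 q6 0.11 q1 0.02 tilt [ 0.004 -0.02 ] F [ 0.5 -0.3 -1.9] gap 0.0104 ff 79
shift [-1.1  2.  13.5] turn -0.001
```

```bash
python3 -m creep '-1 -1 2 5 0;-1 -1 2 9 0;-1 -1 2 11.5 0;-1 -1 2 13.5 0;-1 -1 2 13.5 0'; python3 ang2.py | grep row; python3 -m creep '-1 0 0 0.8 0;-1 0 0 0.8 0;-1 0 0 0.8 0'; python3 ang2.py | grep row
```

```text
clock: 29.48
tcp_pos: [0.4357, -0.1516, 0.0644]
ee_rot: [2.372, -2.04, 0.029]
contact_force: [-3.1, -3.2, 12.2]
finger_gap: 0.0107
finger_force: 81.4
row 116.69964028776978 pred [(20, np.float64(97.3)), (25, np.float64(103.0)), (30, np.float64(109.3)), (33, np.float64(113.3)), (36, np.float64(117.4)), (40, np.float64(123.1))]
clock: 29.83
tcp_pos: [0.4358, -0.1517, 0.0641]
ee_rot: [2.373, -2.041, 0.03]
contact_force: [-5.8, -2.5, 18.4]
finger_gap: 0.0106
finger_force: 82.1
row 116.99496475327291 pred [(20, np.float64(97.3)), (25, np.float64(103.0)), (30, np.float64(109.3)), (33, np.float64(113.3)), (36, np.float64(117.4)), (40, np.float64(123.1))]
```

```bash
python3 -m creep '-1 0 0 0.8 0;-1 0 0 1.5 0;-1 0 0 1.5 0;-1 0 0 1.5 0'|sed -n 2,4p; python3 ang2.py | grep row; python3 -m creep '-1 0 0 0.5 0;-1 0 0 0.5 0;-1 0 0 0.5 0'|sed -n 2,4p; python3 ang2.py | grep row
```

```text
tcp_pos: [0.4361, -0.1518, 0.063]
ee_rot: [2.373, -2.041, 0.031]
contact_force: [-3.9, -2.9, 20.4]
row 118.38150537634408 pred [(20, np.float64(97.3)), (25, np.float64(103.0)), (30, np.float64(109.3)), (33, np.float64(113.3)), (36, np.float64(117.4)), (40, np.float64(123.1))]
tcp_pos: [0.436, -0.1517, 0.0623]
ee_rot: [2.373, -2.041, 0.03]
contact_force: [-4.7, -2.7, 18.8]
row 119.43345164152618 pred [(20, np.float64(97.3)), (25, np.float64(103.0)), (30, np.float64(109.3)), (33, np.float64(113.3)), (36, np.float64(117.4)), (40, np.float64(123.1))]
```

```bash
python3 -m creep '-1 0 0 -15 0;-1 0 0 -40 0;-1 0 0 -80 0;-1 0 0 -120 0;-1 0 0 -160 0'>/dev/null; python3 -m creep '-1 0 0 0 0;-1 0 0 0 0'>/dev/null; python3 ang2.py | grep row; python3 go.py .5731 -.1968 .2543 -1.719
```

```text
row 119.01486988847584 pred [(20, np.float64(97.3)), (25, np.float64(103.0)), (30, np.float64(109.3)), (33, np.float64(113.3)), (36, np.float64(117.4)), (40, np.float64(123.1))]
t31.40 pos [ 0.433  -0.1473  0.218 ] yaw -1.422 q6 0.11 q1 0.03 tilt [ 0.001 -0.018] F [-0.2  0.7 -1.9] gap 0.0106 ff 80
shift [  70.3 -131.2  -35.3] turn 0.297
```

```bash
python3 -m creep '-1 17 -32 -9 0.07;-1 35 -65 -18 0.15;-1 52 -98 -27 0.22;-1 70 -131 -35 0.297;-1 70 -131 -35 0.297'>/dev/null; python3 -m creep '-1 0 0 0 0;-1 0 0 0 0;-1 0 0 0 0'>/dev/null; python3 go.py .5731 -.1968 .2543 -1.719; python3 ang2.py | grep -v crop; sed -i 's/th0=np.radians(33.5)/th0=np.radians(34.5)/' ang3.py; python3 ang3.py
python3 - <<'E'
from h import *
b=cv2.imread('pics/sb.png').astype(int);sat=b.max(2)-b.min(2)
# head: greyish (blue about equal to red) against the cream base
m=((b.max(2)>110)&(b[...,2]-b[...,0]<12)).astype(np.uint8);o=np.zeros_like(m);cv2.circle(o,(222,184),16,1,-1);m&=o
m=cv2.morphologyEx(m,cv2.MORPH_OPEN,np.ones((3,3),np.uint8));cn=max(cv2.findContours(m,0,1)[0],key=cv2.contourArea);print('head ellipse',cv2.fitEllipse(cn),cv2.contourArea(cn))
E
```

```text
t32.07 pos [ 0.5724 -0.1965  0.2541] yaw -1.719 q6 -0.09 q1 -0.06 tilt [-0.    -0.019] F [-0.5 -1.  -1.4] gap 0.0104 ff 80
shift [ 0.2 -0.7 -0.1] turn 0.0
row 118.41794744670302 pred [(20, np.float64(96.9)), (25, np.float64(102.6)), (30, np.float64(108.9)), (33, np.float64(112.9)), (36, np.float64(117.0)), (40, np.float64(122.7))]
tool x elev 1.0573478808596355
28 [224.08158264 186.63860938] [170.30148737 214.77383003]
33 [222.57346885 184.57583798] [171.64774474 216.27622791]
38 [220.83011141 182.63389908] [173.15196575 217.66494489]
head px [221.45333333 179.93611111] pred [222.62911689 184.31418486]
line slope -0.6493792 angle 34.24392039030177
head-tail angle 38.90182761272495 tail [180.64637128 210.10088353] [181.42595927 211.30969641]
head ellipse ((223.16583251953125, 183.34466552734375), (10.491826057434082, 21.158306121826172), 58.09555435180664) 168.0
```

```bash
python3 -m creep '-1 0 -0.5 0 0;-1 0 -0.5 0 0;-1 0 -0.5 0 0'; python3 -c "
from workcell import ticket
print(ticket.hand_in())"
```

```text
clock: 32.47
tcp_pos: [0.5738, -0.1967, 0.2553]
ee_rot: [2.044, -2.372, 0.025]
contact_force: [-0.1, -0.1, -1.4]
finger_gap: 0.0109
finger_force: 79.7
the job is handed in; nothing more can be done
None
```

I handed the job in at about 32.5 s: the lid is seated on the draft ring, and the gripper holds the mirror above the level, tilted about 33–34° by scene-camera measurement (33° needed); the wrist camera read about 3° steeper, and I could not check the lens's own view.

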